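Spread a piston ring and hold it round the second groove

TASK

Pick up the ring pliers by their two grips, with the piston ring that hangs in their jaws, and squeeze them right to the stop so that the ring is fully spread. Carry the spread ring over the crown of the piston in the stand and lower it gently round the piston, the pliers about square to the pin that holds it, until the ring is level with the second groove from the top (the oil ring already sits in the third). Finish holding it right there, still squeezed to the stop, level and centred round the piston without pressing on it, so that it can be checked before it is let go; do not disturb the other things on the bench.

Things in the scene. Friction and masses are not known exactly. Their poses are not given: they have to be found in the camera images.
- pliers: piston ring pliers lying flat, steel with two black grips, 250 long with the dark steel ring in their jaws, 0.22 kg. Origin: on the axis of the fully spread ring, level with the underside of the grips; x runs along the pliers from grips to ring, y to the side, z up. Pivot at x = -84.8. The ring lies in the pliers' plane, 9 above the origin, hooked by its ends; it cannot fall out
- grip (a point): where to take the pliers, fingers closing along their y: midway between the grips, 45 behind the pivot (pliers' x = -129.8), 9 above their underside. Grips run 26 to 116 behind the pivot, each 12 wide, 18 high. Relaxed they flare backwards: 47, 56 and 66 over both at 30, 45 and 60 behind the pivot; at the stop parallel, 30 over both
- ring_mid (a point): centre of the fully spread ring in its mid-plane, 9 above the underside of the grips, moving with the ring's back: at the stop on the pliers' z axis, relaxed 2 mm behind it. Axes as the pliers'. Ring 3 thick, 3.2 wide radially; clear inside radius 37 relaxed, 41.8 spread
- squeeze (a joint): angle by which each grip is turned in: 0 relaxed, 0.316 rad at the stop screw, ring fully spread. Springs back when let go; 45 behind the pivot each grip takes 3 N at rest, 13 N at the stop. Squeezed by fingers set at point grip, the pliers creep about 3 mm forward: at the stop the fingers are 133 behind the ring's centre. Lifted, the ring hangs about 2 mm lower to the fingers than it lay
- stand: fixed dark steel stand with a bright aluminium piston, diameter 76, crown up, held by a pin through its bore. Origin under the centre of its base, on the piston's axis, z up. Base 110 (x) x 124 (y) x 12 high; pin of 20 along y at height 31 between posts 48 high at y = +-50. Piston from z = 12 to 82; grooves centred 10.75, 19.75 and 28.5 below the crown, oil ring in the third
- groove (a point): on the piston's axis at the mid-height of the second groove (62.25 above the bench)
- crown (a point): on the piston's axis at the top of the crown (82 above the bench)
- piston_a: loose aluminium piston standing on the bench, diameter 76, 70 high (bystander, origin under its centre)
- piston_b: loose aluminium piston standing on the bench, diameter 76, 70 high (bystander, origin under its centre)
- piston_c: loose aluminium piston standing on the bench, diameter 76, 70 high (bystander, origin under its centre)
- pin: loose steel gudgeon pin standing on end, diameter 20, 62 high (bystander, origin under its centre)
- ring_pair: two loose piston rings lying one on the other, outside diameter 81, 6 high (bystander, origin under the centre)
- caliper: digital caliper lying flat, 230 long, up to 13 high (bystander, origin under the middle of its beam)
- carton: closed piston carton, white with a blue foot, 90 x 90 x 85 high (bystander, origin under its centre)
There are look-alikes about, which are no part of the job. Of the things shaped like the pliers, the steel one is meant.

How it is judged:
By the outcome, as a careful person would: the job done as asked, in the order asked, and still so for the second after the job is handed in, while the arm keeps its last pose, push and grip.
It also fails if it takes over 45 s, if anything falls off the work surface, if the arm or the gripper's body presses on something with over 40 N, if the wrist force passes 120 N, or if a joint passes its speed limit or range.

ROBOT

A 6-joint arm with a two-finger parallel gripper is mounted at the origin on the work surface. World frame = base frame: x ahead of the robot, y to its left, z up, the work surface at z = 0. Lengths are in m, angles in rad, forces in N, time in s.
With the tool pointing down it reaches from about 0.3 to 0.75 m from the base axis. Payload 8.5 kg.
Tool frame: the origin (TCP) lies on the centre line of the jaws, within the pads' length; the fingertips stand 22 mm ahead of it and the grasp point (between the pads) lies 3 mm ahead of it; z points along the fingers, y is the line along which they close (so a half turn about z gives the same grasp; the last joint's range is limited). The gripper opens to 88 mm and grips with 3 to 60 N. Pads are 18 mm wide; open, the fingers measure 123 mm over their backs; the gripper's body (75 mm by 187 mm) begins 45 mm behind the grasp point.
Start: joints at [1.051, 0.381, 1.297, -0, 1.464, -0.215], TCP at [0.165, 0.525, 0.261] pointing down, gripper open.
Joint ranges: [-3.11, 3.11], [-0.89, 2.33], [0.22, 2.48], [-1.42, 4.56], [0.17, 2.85], [-2.88, 2.88]. Speed limits (rad/s): [2.39, 2.39, 3.14, 3.14, 3.14, 3.14].

INTERFACE

Orientations are given as [roll, pitch, yaw] about the fixed x, y, z axes, in that order (R = Rz(yaw) Ry(pitch) Rx(roll)).
In Python, from plant import robot gives the robot as it stands. The module is installed in compiled form; this text tells all that it offers.
- The arm moves only by the shell command python3 -m jog 'ROWS' [OPENING] [FORCE]. ROWS is JSON, a list of rows, each a list of 4 numbers: the shift along the world's x, y, z each as a share of 0.1 m, from -1 to 1, then the turn about the world's z as a share of pi rad, from -1 to 1. In form: [[tx, ty, tz, twist], ...]. A call has 1 to 10 rows; each row is the pose to reach, as a shift and turn from the pose commanded when the call began, turning the shorter way round; what a row does not reach only later rows make up. A row lasts 1/8 s, in which the tool goes at most 62.5 mm and 10.7 degrees, less where a joint would pass 70% of its speed; a pose out of reach is approached as far as the arm can. A call with a number of a shift or a turn outside -1 to 1 is refused whole. A call with a gripper value outside its range is refused whole. OPENING is the finger opening in mm, from 0 to 88.1, set as the call begins (- or left out, the last holds). The fingers move at their own pace and stop on an object; FORCE is the grip in N (left out, the last holds). Time passes only in rows, so rows that repeat a pose let the fingers close. It gives the time, the measured TCP pose, the force, the opening and the grip force at its end, in the units of the state.
- robot.get_obs(): the state, without advancing time (a new reading comes with each control period).
- robot.grab_frame(name): name is "scene" or "top"; returns (picture, depth): 420x560x3 uint8, blue, green, red; 420x560 float32, m along the optical axis (not along the pixel's ray), 0 where there is no reading.
- robot.get_calibration(name): a dict with "vfov" (degrees; the focal length in pixels is half the picture's height over the tangent of half this angle, whatever the lens; pixels are square), "cx", "cy" (the principal point, pixels), "R" (3x3) and "t" (3): a world point X has camera coordinates R X + t. Camera axes: x right, y down, z forward; pixel columns grow to the right and rows downward; lengths in m; the calibration is good to about 2 mm. A picture is of the moment at which its call begins. get_calibration takes no time and is no camera call.
- robot.finish_job(): hands the job in; it is judged then, once.
The state is a dict: "time_s": time; "q": joint angles; "dq": joint speeds; "joint_torque": joint torques, N m; "tcp_pos": TCP position; "tcp_rot": TCP orientation; "ft_force": force on the tool from outside, world axes, zero at the start; "torque": the same for the moment, N m; "grip_width": finger opening in m; "gripper_force": force on a finger pad.
Only numpy, scipy, OpenCV 4.12 (cv2) and the standard library are available. Lean on these libraries where they do the work, as an engineer would, in place of code of your own. Each camera call takes 0.05 s, during which the arm holds its last target. There are 200 camera calls.

## Working session

There is one attempt and no reset: what is moved stays moved. The work goes in short steps, Python scripts to look and compute and a shell command to move; the robot and the scene stay as the last step left them, time stands still between calls to the robot, and variables do not carry over. Pictures are saved under pics/ and viewed, at most 10 in all, crops included, and the job is handed in when it is done.

```bash
mkdir -p pics; cat > h.py <<'E'
import numpy as np, cv2
from plant import robot
def cal(n):
    c=robot.get_calibration(n); f=210/np.tan(np.radians(c['vfov'])/2)
    return f,c['cx'],c['cy'],np.array(c['R']),np.array(c['t'])
def onplane(n,uv,z):
    f,cx,cy,R,t=cal(n); uv=np.atleast_2d(uv).astype(float)
    d=np.c_[(uv[:,0]-cx)/f,(uv[:,1]-cy)/f,np.ones(len(uv))]@R
    o=-R.T@t
    return o+d*((z-o[2])/d[:,2])[:,None]
def cloud(n,D):
    f,cx,cy,R,t=cal(n); v,u=np.mgrid[:420,:560]
    P=np.stack([(u-cx)/f*D,(v-cy)/f*D,D],-1)
    return (P-t)@R
E
python3 - <<'E'
from h import *
for n in('scene','top'):
    I,D=robot.grab_frame(n); cv2.imwrite(f'pics/{n}0.png',I); np.savez(f'{n}0.npz',I=I,D=D)
    f,cx,cy,R,t=cal(n); print(n,f,cx,cy,R.round(3).tolist(),(-R.T@t).round(3))
o=robot.get_obs();print({k:np.round(v,3) for k,v in o.items()})
E
```

```text
scene 453.82534794139576 278.2907938557311 201.32289137816866 [[-0.528, 0.849, -0.017], [0.54, 0.32, -0.779], [-0.655, -0.421, -0.627]] [1.275 0.437 0.755]
top 421.8113095719477 284.24468015084494 211.67275998087493 [[-0.029, -1.0, -0.011], [-0.983, 0.031, -0.18], [0.18, 0.006, -0.984]] [0.364 0.006 1.114]
{'time_s': np.float64(0.1), 'q': array([ 1.051,  0.381,  1.298, -0.   ,  1.464, -0.215]), 'dq': array([-0.001, -0.001, -0.003, -0.001,  0.001,  0.002]), 'joint_torque': array([ 3.0000e-03, -4.3865e+01, -2.2491e+01,  7.1000e-02,  3.4000e-02,
       -0.0000e+00]), 'tcp_pos': array([0.165, 0.524, 0.26 ]), 'tcp_rot': array([-3.14 , -0.   ,  2.837]), 'ft_force': array([-0.283, -0.11 ,  0.746]), 'torque': array([-0.014, -0.001,  0.036]), 'gripper_force': np.float64(0.0), 'grip_width': np.float64(0.088)}
```

View pics/top0.png

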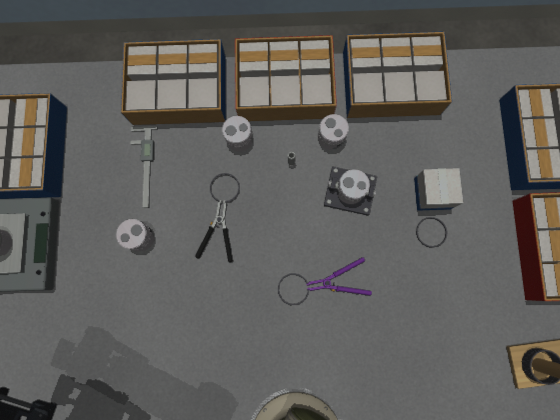

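View pics/scene0.png

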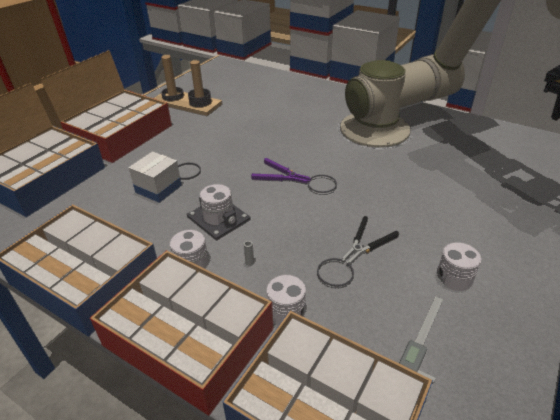

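Top view: steel pliers with black grips at (218,230), ring at (225,187). The look-alikes are the purple pliers at (340,283) with a ring at (293,288), and the loose ring pair at (431,232). The stand with its piston is at (353,185); loose pistons are at (237,130), (334,129) and (131,235). I choose the steel pliers at (218,230) and check them in a close crop.

```bash
python3 - <<'E'
from h import *
d=np.load('top0.npz');I,D=d['I'],d['D']
a=cv2.resize(I[165:270,180:260],None,fx=5,fy=5,interpolation=cv2.INTER_CUBIC)
b=cv2.resize(I[160:220,320:385],None,fx=6,fy=6,interpolation=cv2.INTER_CUBIC)
o=np.zeros((525,800,3),np.uint8);o[:525,:400]=a;o[:360,400:790]=b;cv2.imwrite('pics/crop.png',o)
g=I.max(2)
# grips
m=np.zeros_like(g);m[220:265,190:240]=(g[220:265,190:240]<45)*255
n,l,s,c=cv2.connectedComponentsWithStats(m)
for i in range(1,n):
    if s[i,4]>20:
        v,u=np.where(l==i);P=onplane('top',np.c_[u,v],.014)[:,:2]
        ln=cv2.fitLine(P.astype(np.float32),cv2.DIST_L2,0,1e-4,1e-4).ravel();t=(P-ln[2:])@ln[:2]
        print('grip',s[i,4],ln[:2],P.mean(0),ln[2:]+ln[:2]*t.min(),ln[2:]+ln[:2]*t.max())
# ring
m=np.zeros_like(g);m[168:204,205:245]=(g[168:204,205:245]<70)*255
v,u=np.where(m>0);P=onplane('top',np.c_[u,v],.009)[:,:2]
for k in range(4):
    A=np.c_[2*P,np.ones(len(P))];x=np.linalg.lstsq(A,(P**2).sum(1),rcond=None)[0];r=np.sqrt(x[2]+x[:2]@x[:2])
    e=abs(np.hypot(*(P-x[:2]).T)-r);print('ring',x[:2],r,len(P),e.mean());P=P[e<.005]
for nm in('top','scene'):
    d=np.load(nm+'0.npz');C=cloud(nm,d['D']);ok=d['D']>0
    print('bench z',nm,np.median(C[230:270,240:275,2]))
    q=ok&(C[...,2]>.076)&(C[...,2]<.09)&(np.hypot(C[...,0]-.46,C[...,1]+.16)<.09)
    Q=C[q];print(nm,len(Q),np.median(Q,0) if len(Q) else '')
    if len(Q):
        (c,r)=cv2.minEnclosingCircle(Q[:,:2].astype(np.float32));print('crown',c,r)
    q=ok&(C[...,2]>.006)&(C[...,2]<.018)&(np.hypot(C[...,0]-.45,C[...,1]+.17)<.1)
    print('base',cv2.minAreaRect(C[q][:,:2].astype(np.float32)))
    q=ok&(C[...,2]>.006)&(C[...,2]<.03)&(np.hypot(C[...,0]-.4,C[...,1]-.15)<.15)
    print('pliers z',np.percentile(C[q][:,2],[5,50,95]))
E
```

```text
grip 165 [ 0.8930242 -0.4500086] [0.49141229 0.22438633] [0.45164157 0.24442741] [0.52937399 0.20525685]
grip 143 [0.98647314 0.16392295] [0.48258638 0.16459042] [0.43866338 0.1572917 ] [0.52590814 0.17178923]
ring [0.63598063 0.17230629] 0.03858397981199299 121 0.0013087109164591697
ring [0.63598063 0.17230629] 0.03858397981199299 121 0.0013087109164591697
ring [0.63598063 0.17230629] 0.03858397981199299 121 0.0013087109164591697
ring [0.63598063 0.17230629] 0.03858397981199299 121 0.0013087109164591697
bench z top -2.0152214386254883e-05
top 0 
base ((0.42772629857063293, -0.14658768475055695), (0.14085233211517334, 0.1435837596654892), 74.80524444580078)
pliers z [0.00655586 0.01584482 0.02005327]
bench z scene -0.0008817738552930598
scene 0 
base ((0.39241528511047363, -0.14211902022361755), (0.0912867859005928, 0.10463444143533707), 7.418537616729736)
pliers z [0.00728235 0.01499156 0.01820984]
```

View pics/crop.png

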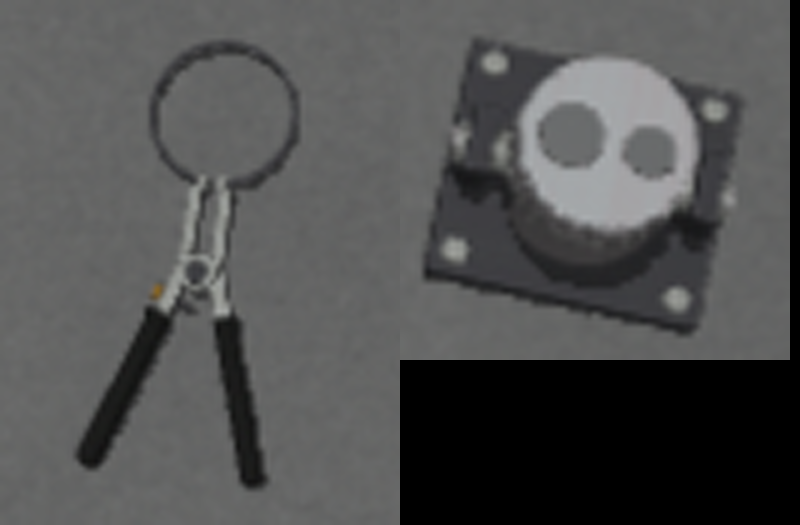

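The crop confirms steel pliers with black grips at crop (205,390), and the ring in the jaws at crop (225,115). The stand's base corners and the crown are clear in the right half. Next I locate the stand and cross-check the pliers in the scene view.

```bash
python3 - <<'E'
from h import *
d=np.load('top0.npz');I,D=d['I'],d['D']
# crown
g=I.min(2);m=np.zeros_like(g);m[160:208,330:378]=(g[160:208,330:378]>95)*255
n,l,s,c=cv2.connectedComponentsWithStats(m);i=1+np.argmax(s[1:,4])
def circ(nm,mm,z):
    cs,_=cv2.findContours(mm,cv2.RETR_EXTERNAL,cv2.CHAIN_APPROX_NONE);k=cv2.convexHull(max(cs,key=cv2.contourArea))[:,0]
    P=onplane(nm,k,z)[:,:2];A=np.c_[2*P,np.ones(len(P))]
    x=np.linalg.lstsq(A,(P**2).sum(1),rcond=None)[0];r=np.sqrt(x[2]+x[:2]@x[:2])
    print(nm,'circle',x[:2].round(4),r.round(4),abs(np.hypot(*(P-x[:2]).T)-r).max().round(4))
circ('top',(l==i).astype(np.uint8),.082)
C=cloud('top',D);q=(D>0)&(C[...,2]>.076)&(C[...,2]<.088);q[:160]=0;q[208:]=0;q[:,:330]=0;q[:,378:]=0
print(np.median(C[q],0));circ('top',q.astype(np.uint8),.082)
K=np.array([(475,40),(740,95),(695,335),(425,275)])/6+[320-400/6,160]
P=onplane('top',K,.012)[:,:2];print(P.round(4).tolist(),P.mean(0))
for a,b in((0,1),(1,2),(2,3),(3,0)):
    e=P[b]-P[a];print(np.hypot(*e),np.degrees(np.arctan2(e[1],e[0])))
m=((I.max(2)<75)&(D>0)&(C[...,2]>.004)&(C[...,2]<.02));m[:155]=0;m[220:]=0;m[:,:315]=0;m[:,385:]=0
print('base',cv2.minAreaRect(C[m][:,:2].astype(np.float32)))
d=np.load('scene0.npz');I,D=d['I'],d['D'];C=cloud('scene',D)
q=(D>0)&(C[...,2]>.077)&(C[...,2]<.088)&(np.hypot(C[...,0]-.6,C[...,1]+.16)<.07)
print(np.median(C[q],0));circ('scene',q.astype(np.uint8),.082)
g=I.max(2);m=np.zeros_like(g);m[215:260,350:402]=(g[215:260,350:402]<45)*255
n,l,s,c=cv2.connectedComponentsWithStats(m)
for i in range(1,n):
    if s[i,4]>40:
        v,u=np.where(l==i);P=onplane('scene',np.c_[u,v],.012)[:,:2]
        print('grip',s[i,4],P.mean(0),cv2.minAreaRect(P.astype(np.float32)))
g=I.max(2);m=np.zeros_like(g);m[255:290,314:358]=(g[255:290,314:358]<70)*255
circ('scene',m,.009)
E
```

```text
top circle [ 0.6495 -0.1665] 0.0639 0.0063
[ 0.61919396 -0.16567642  0.08193177]
top circle [ 0.6195 -0.1653] 0.0377 0.0009
[[0.6855, -0.1212], [0.6561, -0.2386], [0.5477, -0.2113], [0.5783, -0.0937]] [ 0.61690809 -0.1661779 ]
0.12102572252481796 -104.07029925935163
0.11182622434765203 165.88683451516363
0.12157024028593888 75.3809271353349
0.11066357392359613 -14.392653163659292
base ((0.6180795431137085, -0.16559737920761108), (0.12442423403263092, 0.11107061803340912), 75.21874237060547)
[ 0.62434348 -0.16300443  0.08071843]
scene circle [ 0.6243 -0.1616] 0.0382 0.0014
grip 62 [0.48020575 0.16558711] ((0.4820171594619751, 0.16579560935497284), (0.08266819268465042, 0.009392178617417812), 8.9192476272583)
grip 140 [0.49701412 0.22792501] ((0.4956686496734619, 0.22691506147384644), (0.01611305959522724, 0.08802121877670288), 64.65013885498047)
scene circle [0.6505 0.17  ] 0.0302 0.0005
```

Stand from the top view: axis at (0.619,-0.1655), x axis at -14.6°. Pliers: yaw -8.6°, origin about (0.634,0.172), grip point about (0.506,0.192). I move above the grip.

```bash
python3 -m jog '[[0.5,-0.5,0,0.03],[1,-1,0,0.049],[1,-1,0,0.049]]' 88 45
python3 -m jog '[[0.5,-0.5,0,0],[1,-1,0,0],[1,-1,0,0]]'
python3 -m jog '[[0.5,-0.5,0,0],[1,-1,0,0],[1,-1,0,0]]'
python3 -m jog '[[0.41,-0.33,-0.5,0],[0.41,-0.33,-1,0],[0.41,-0.33,-1,0],[0.41,-0.33,-1,0]]'
python3 - <<'E'
from h import *
for n in('top','scene'):
    I,D=robot.grab_frame(n);np.savez(n+'1.npz',I=I,D=D)
    c=I[150:290,160:330] if n=='top' else I[150:300,300:480]
    cv2.imwrite(f'pics/{n}1.png',cv2.resize(c,None,fx=4,fy=3.9 if n=='scene' else 4))
E
```

```text
time_s: 0.48
tcp_pos: [0.2667, 0.4227, 0.2606]
tcp_rot: [-3.141, -0.0, 2.988]
ft_force: [-0.5, 0.0, 0.2]
grip_width: 0.0881
gripper_force: 0.0
time_s: 0.85
tcp_pos: [0.3666, 0.3232, 0.2605]
tcp_rot: [-3.141, -0.0, 2.987]
ft_force: [-0.6, -0.7, 0.5]
grip_width: 0.0877
gripper_force: 0.0
time_s: 1.23
tcp_pos: [0.4664, 0.2236, 0.2603]
tcp_rot: [-3.142, -0.001, 2.988]
ft_force: [0.2, 0.4, -0.7]
grip_width: 0.088
gripper_force: 0.0
time_s: 1.72
tcp_pos: [0.5061, 0.193, 0.1627]
tcp_rot: [3.141, 0.002, 2.992]
ft_force: [0.2, -0.3, 0.5]
grip_width: 0.0882
gripper_force: 0.0
```

View pics/scene1.png

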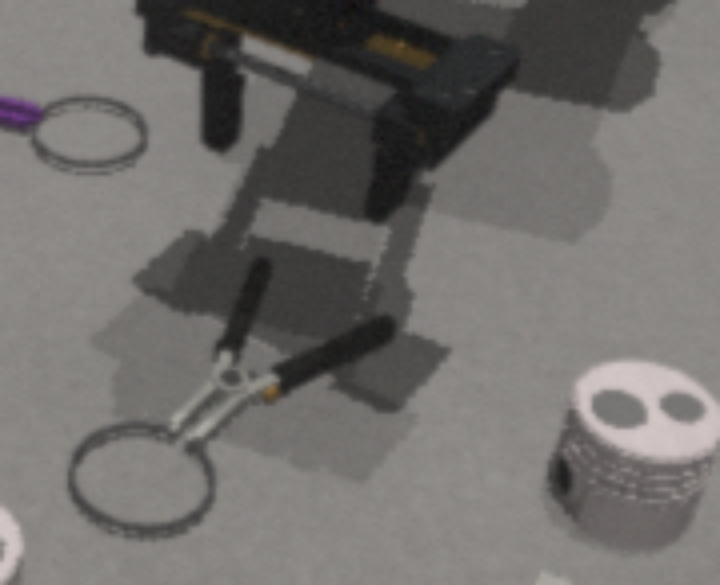

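The scene crop shows the gripper above the pliers. The fingertips are at crop (222,145) and (382,215), straddling the grips at (245,310) and (340,350). I use the tips to see which camera is biased.

```bash
python3 - <<'E'
from h import *
K=np.array([(222,148),(380,217)])/[4,3.9]+[300,150]
P=onplane('scene',K,.141);print(P.round(4).tolist(),P.mean(0))
# depth-based fingers, both views
for n in('scene','top'):
    d=np.load(n+'1.npz');C=cloud(n,d['D'])
    q=(d['D']>0)&(np.hypot(C[...,0]-.506,C[...,1]-.193)<.085)&(C[...,2]>.142)&(C[...,2]<.17)
    Q=C[q]
    a=np.radians(171.4);y=(Q[:,:2]-[.506,.193])@[np.sin(a),-np.cos(a)];x=(Q[:,:2]-[.506,.193])@[-np.cos(a),-np.sin(a)]
    for s in(1,-1):
        k=s*y>0
        if k.sum(): print(n,k.sum(),'x',np.percentile(x[k],[2,98]).round(4),'y',np.percentile(y[k],[2,98]).round(4))
E
```

```text
[[0.5055, 0.1482, 0.141], [0.5199, 0.2455, 0.141]] [0.512731   0.19682414 0.141     ]
scene 93 x [-0.0071  0.0131] y [0.0461 0.0613]
scene 96 x [-0.0084  0.013 ] y [-0.0551 -0.0421]
```

View pics/top1.png

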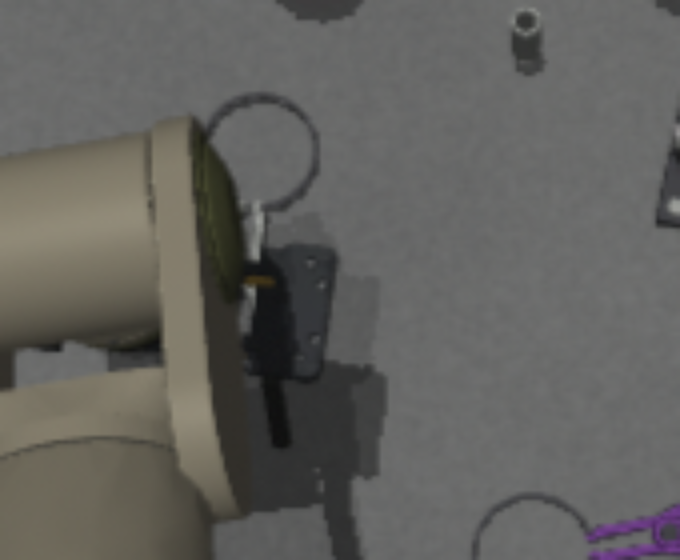

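The top crop shows the gripper squarely over the grips, yaw in line; the ring is at crop (265,150), unmoved. The scene camera's bias is about +2.5 mm, which supports the top-view numbers. I descend with the fingers outside the grips.

```bash
python3 -m jog '[[0,0,-0.5,0],[0,0,-1,0],[0,0,-1,0]]'
python3 -m jog '[[0,0,-0.15,0],[0,0,-0.3,0],[0,0,-0.355,0],[0,0,-0.355,0],[0,0,-0.355,0]]'
```

```text
time_s: 2.2
tcp_pos: [0.5051, 0.192, 0.06]
tcp_rot: [-3.141, -0.004, 2.991]
ft_force: [0.6, -0.5, 0.9]
grip_width: 0.088
gripper_force: 0.0
time_s: 2.82
tcp_pos: [0.5063, 0.1917, 0.0256]
tcp_rot: [3.141, 0.001, 2.991]
ft_force: [-0.2, -0.7, 0.6]
grip_width: 0.0879
gripper_force: 0.0
```

```bash
python3 -m jog '[[0,0,0,0],[0,0,0,0],[0,0,0,0],[0,0,0,0],[0,0,0,0],[0,0,0,0],[0,0,0,0],[0,0,0,0]]' 20 45
```

```text
time_s: 3.82
tcp_pos: [0.506, 0.1917, 0.0255]
tcp_rot: [3.141, 0.0, 2.991]
ft_force: [-2.5, 0.8, 6.0]
grip_width: 0.0278
gripper_force: 45.0
```

```bash
python3 -m jog '[[0,0,0.1,0],[0,0,0.3,0],[0,0,0.6,0],[0,0,1,0],[0,0,1,0],[0,0,1,0]]'
python3 - <<'E'
from h import *
for n in('top','scene'):
    I,D=robot.grab_frame(n);np.savez(n+'2.npz',I=I,D=D)
    if n=='scene':cv2.imwrite('pics/scene2.png',cv2.resize(I[140:290,290:480],None,fx=4.2,fy=4))
    C=cloud(n,D)
    q=(D>0)&(C[...,2]>.07)&(C[...,2]<.2)&(np.hypot(C[...,0]-.638,C[...,1]-.172)<.06)&(C[...,0]>.6)
    Q=C[q]; print(n,len(Q),np.percentile(Q[:,2],[5,25,50,75,95]).round(4) if len(Q) else '')
    if len(Q)>20:
        A=np.c_[Q[:,0]-.638,Q[:,1]-.172,np.ones(len(Q))];print(np.linalg.lstsq(A,Q[:,2],rcond=None)[0])
        P=Q[:,:2];A=np.c_[2*P,np.ones(len(P))];x=np.linalg.lstsq(A,(P**2).sum(1),rcond=None)[0];print(x[:2],np.sqrt(x[2]+x[:2]@x[:2]))
E
```

```text
time_s: 4.58
tcp_pos: [0.5055, 0.1915, 0.1243]
tcp_rot: [-3.141, -0.002, 2.991]
ft_force: [-0.8, -1.0, -3.1]
grip_width: 0.0275
gripper_force: 45.0
top 136 [0.1046 0.1069 0.1083 0.1094 0.1115]
[-0.01100661 -0.00252931  0.10828563]
[0.64204998 0.17115029] 0.0439802393284918
scene 225 [0.1036 0.1057 0.1068 0.1078 0.1096]
[-0.01564488  0.00051017  0.10693338]
[0.64306627 0.17284108] 0.04430798925696203
```

View pics/scene2.png

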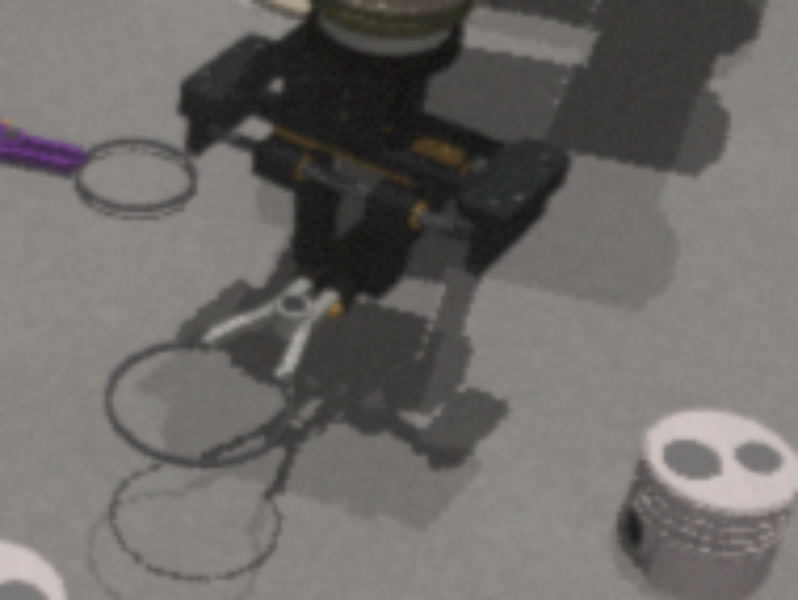

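The scene crop shows the pliers lifted and squeezed, with the ring at crop (200,400) spread and level; its fitted radius of 44 mm matches full spread. Ring centre is about 138 mm ahead of the TCP and 18 mm below it. I carry it over the piston.

```bash
python3 -m jog '[[0,-0.2,0.1,0],[0,-0.6,0.2,-0.015],[-0.1,-1,0.2,-0.033],[-0.1,-1,0.2,-0.033]]'
python3 -m jog '[[0,-0.4,0,0],[0,-0.8,0,0],[-0.1,-1,0,0],[-0.1,-1,0,0]]'
python3 -m jog '[[0,-0.4,0,0],[0,-0.8,0,0],[0,-1,0,0],[0,-1.0,0,0],[0,-1,0,0]]'
python3 -m jog '[[0,-0.23,0,0],[0,-0.23,0,0],[0,-0.23,0,0]]'
cat > meas.py <<'E'
from h import *
import sys
k=sys.argv[1];zr=None
o=robot.get_obs();T=o['tcp_pos'];print('tcp',np.round(T,4),np.round(o['tcp_rot'],4),o['grip_width'],np.round(o['ft_force'],2))
for n in('top','scene'):
    I,D=robot.grab_frame(n);np.savez(n+k+'.npz',I=I,D=D);C=cloud(n,D);ok=D>0
    q=ok&(C[...,2]>.079)&(C[...,2]<.085)&(np.hypot(C[...,0]-.62,C[...,1]+.165)<.046)
    if q.sum()>50 and T[2]>.11:
        m=cv2.morphologyEx(q.astype(np.uint8),cv2.MORPH_OPEN,np.ones((3,3)));print(n,'crown pts mean',C[m>0].mean(0).round(4))
    zr=T[2]-.0183
    q=ok&(abs(C[...,2]-zr-.001)<.008)&(abs(np.hypot(C[...,0]-.62,C[...,1]+.165)-.043)<.011)&(I.max(2)<100)
    Q=C[q];P=Q[:,:2]
    for i in range(5):
        x=np.linalg.lstsq(np.c_[2*P,np.ones(len(P))],(P**2).sum(1),rcond=None)[0];r=np.sqrt(x[2]+x[:2]@x[:2]);e=abs(np.hypot(*(P-x[:2]).T)-r);g=e<.004;P,Q=P[g],Q[g]
    c=np.r_[x[:2],np.median(Q[:,2])]
    sl=np.linalg.lstsq(np.c_[Q[:,:2]-x[:2],np.ones(len(Q))],Q[:,2],rcond=None)[0]
    print(n,len(P),'ring c',c.round(4),'r',r.round(4),'slope',sl.round(4),'dist',np.hypot(*(x[:2]-T[:2])).round(4))
    np.save(n+k+'ring.npy',Q)
E
python3 meas.py 3
python3 - <<'E'
from h import *
I=np.load('top3.npz')['I'];J=np.load('scene3.npz')['I']
o=np.zeros((400,800,3),np.uint8);o[:,:400]=cv2.resize(I[140:230,310:400],(400,400));o[:,400:]=cv2.resize(J[150:250,165:265],(400,400));cv2.imwrite('pics/v3.png',o)
E
```

```text
time_s: 5.18
tcp_pos: [0.4954, 0.0898, 0.1443]
tcp_rot: [-3.141, -0.002, 2.884]
ft_force: [0.9, -0.1, -1.2]
grip_width: 0.0273
gripper_force: 45.0
time_s: 5.68
tcp_pos: [0.4858, -0.0086, 0.1445]
tcp_rot: [3.141, -0.002, 2.886]
ft_force: [-0.5, -0.6, -2.2]
grip_width: 0.0271
gripper_force: 45.0
time_s: 6.3
tcp_pos: [0.4862, -0.107, 0.145]
tcp_rot: [3.141, -0.001, 2.888]
ft_force: [-0.3, -0.5, -2.3]
grip_width: 0.027
gripper_force: 45.0
time_s: 6.68
tcp_pos: [0.486, -0.1302, 0.1452]
tcp_rot: [3.141, -0.0, 2.888]
ft_force: [-0.3, -0.1, -1.7]
grip_width: 0.0273
gripper_force: 45.0
tcp [ 0.486  -0.1302  0.1452] [ 3.1412e+00 -4.0000e-04  2.8879e+00] 0.02734084034785279 [-0.33 -0.08 -1.7 ]
top crown pts mean [ 0.6306 -0.1737  0.0819]
top 123 ring c [ 0.62   -0.1641  0.1291] r 0.0439 slope [-0.0131  0.0024  0.1292] dist 0.1381
scene crown pts mean [ 0.629  -0.1604  0.0812]
scene 103 ring c [ 0.6212 -0.1629  0.1278] r 0.0445 slope [0.0067 0.0125 0.1277] dist 0.139
```

View pics/v3.png

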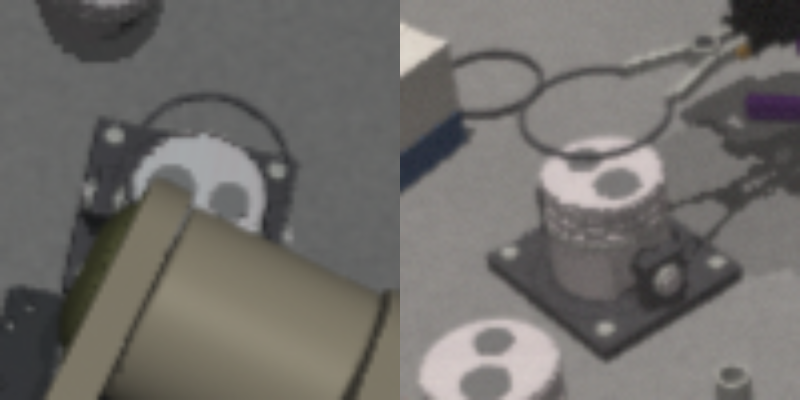

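The left half (top view) shows the ring's far arc round the crown. The right half (scene) shows the ring hovering above the crown at (600,115), level, with the crown at (600,170). I measure the relative offset by casting rays onto known heights with fixed radii.

```bash
cat > rel.py <<'E'
from h import *
from scipy.optimize import least_squares as LS
import sys
def fit(P,r,x0):
    return LS(lambda x:np.hypot(*(P-x).T)-r,x0,loss='soft_l1',f_scale=.001).x
def run(k,zm):
    for n in('top','scene'):
        d=np.load(n+'0.npz');D=d['D'];C=cloud(n,D)
        s=0 if n=='top' else -.001
        q=((D>0)&(abs(C[...,2]-.082-s)<.004)&(np.hypot(C[...,0]-.621,C[...,1]+.164)<.05)).astype(np.uint8)
        cs,_=cv2.findContours(q,cv2.RETR_EXTERNAL,cv2.CHAIN_APPROX_NONE);h=cv2.convexHull(max(cs,key=cv2.contourArea))[:,0]
        P=onplane(n,h,.082)[:,:2];c=fit(P,.038,[.62,-.165])
        d=np.load(n+k+'.npz');I,D=d['I'],d['D'];C=cloud(n,D)
        q=(D>0)&(abs(C[...,2]-zm-s)<.006)&(abs(np.hypot(C[...,0]-.621,C[...,1]+.164)-.0434)<.009)&(I.max(2)<100)
        v,u=np.where(q);P=onplane(n,np.c_[u,v],zm)[:,:2]
        b=fit(P,.0434,c);e=np.hypot(*(P-b).T)-.0434
        a=np.degrees(np.arctan2(*(P-b).T[::-1]))
        print(n,'crown',c.round(4),'ring',b.round(4),len(P),'ring-crown mm',((b-c)*1e3).round(2),'rms',e.std().round(4),'z',np.median(C[q][:,2]).round(4),'arc',np.histogram(a,np.arange(-180,181,45))[0])
run(sys.argv[1],float(sys.argv[2]))
E
python3 rel.py 3 .127; python3 rel.py 3 .1285
```

```text
top crown [ 0.6195 -0.1655] ring [ 0.6209 -0.1646] 121 ring-crown mm [1.35 0.92] rms 0.0012 z 0.129 arc [ 3 19 24 22 22 20 11  0]
scene crown [ 0.6243 -0.1616] ring [ 0.6208 -0.1637] 117 ring-crown mm [-3.44 -2.08] rms 0.0022 z 0.1278 arc [20 22 12 12 23 12 13  3]
top crown [ 0.6195 -0.1655] ring [ 0.6205 -0.1643] 122 ring-crown mm [0.97 1.17] rms 0.0011 z 0.1291 arc [ 3 20 24 22 22 20 11  0]
scene crown [ 0.6243 -0.1616] ring [ 0.6224 -0.1622] 117 ring-crown mm [-1.91 -0.63] rms 0.0022 z 0.1278 arc [20 22 12 12 23 12 13  3]
```

```bash
python3 -m jog '[[0,0,-0.15,0],[0,0,-0.3,0],[0,0,-0.35,0],[0,0,-0.35,0],[0,0,-0.35,0]]'; python3 meas.py 4; python3 rel.py 4 .092; python3 rel.py 4 .0935
python3 - <<'E'
from h import *
I=np.load('top4.npz')['I'];J=np.load('scene4.npz')['I']
o=np.zeros((400,800,3),np.uint8);o[:,:400]=cv2.resize(I[150:210,325:385],(400,400));o[:,400:]=cv2.resize(J[170:240,180:250],(400,400));cv2.imwrite('pics/v4.png',o)
E
```

```text
time_s: 7.4
tcp_pos: [0.4863, -0.1314, 0.1108]
tcp_rot: [-3.141, 0.001, 2.887]
ft_force: [0.0, 0.4, -1.6]
grip_width: 0.0275
gripper_force: 45.0
tcp [ 0.4863 -0.1314  0.1108] [-3.1414e+00  9.0000e-04  2.8872e+00] 0.027513973798370388 [ 0.03  0.4  -1.56]
top crown pts mean [ 0.6251 -0.1689  0.0821]
top 123 ring c [ 0.62   -0.1653  0.0952] r 0.044 slope [-0.0101  0.003   0.0952] dist 0.1379
scene crown pts mean [ 0.618  -0.1665  0.0811]
scene 107 ring c [ 0.6214 -0.1639  0.0936] r 0.0446 slope [0.0166 0.0007 0.0933] dist 0.139
top crown [ 0.6195 -0.1655] ring [ 0.6213 -0.166 ] 117 ring-crown mm [ 1.8  -0.51] rms 0.0012 z 0.0951 arc [ 6 21 21 22 18 19 10  0]
scene crown [ 0.6243 -0.1616] ring [ 0.6203 -0.1652] 116 ring-crown mm [-4.02 -3.57] rms 0.0024 z 0.0935 arc [26 19 11 11  9 18 17  5]
top crown [ 0.6195 -0.1655] ring [ 0.6209 -0.1657] 122 ring-crown mm [ 1.34 -0.21] rms 0.0012 z 0.0952 arc [ 6 21 21 23 19 20 12  0]
scene crown [ 0.6243 -0.1616] ring [ 0.6217 -0.1638] 118 ring-crown mm [-2.62 -2.23] rms 0.0025 z 0.0936 arc [27 19 12 11  9 18 17  5]
```

View pics/v4.png

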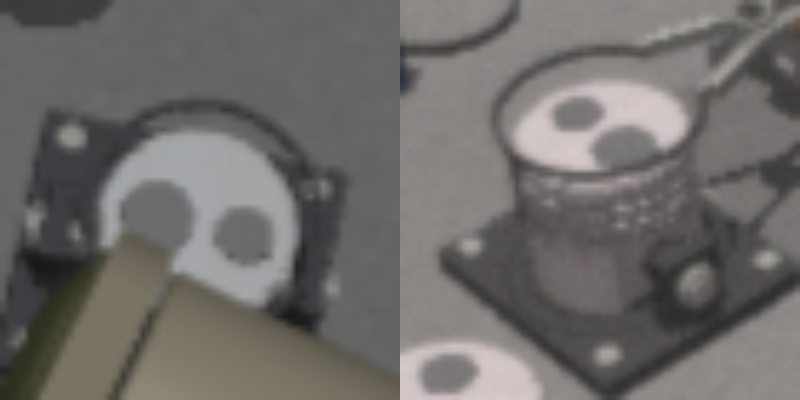

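Top (left half): the ring's far arc clears the crown by about 3.5 mm after parallax. Scene (right half): the ring at (600,110) is laterally centred on the crown at (602,125). Centred to about 1 mm, so I lower gently while watching the force.

```bash
python3 -m jog '[[0,0,-0.04,0],[0,0,-0.08,0],[0,0,-0.12,0],[0,0,-0.15,0],[0,0,-0.15,0],[0,0,-0.15,0]]'; python3 -m jog '[[0,0,-0.03,0],[0,0,-0.06,0],[0,0,-0.1,0],[0,0,-0.1,0],[0,0,-0.1,0]]'; python3 meas.py 5; python3 rel.py 5 .069
```

```text
time_s: 8.25
tcp_pos: [0.4861, -0.1314, 0.0953]
tcp_rot: [-3.142, 0.0, 2.887]
ft_force: [-0.0, 0.1, -2.0]
grip_width: 0.0271
gripper_force: 45.0
time_s: 8.88
tcp_pos: [0.4861, -0.1314, 0.0852]
tcp_rot: [-3.142, -0.0, 2.887]
ft_force: [-0.6, -0.3, -2.5]
grip_width: 0.0273
gripper_force: 45.0
tcp [ 0.4861 -0.1314  0.0852] [-3.1416 -0.      2.8871] 0.02725183035312542 [-0.63 -0.32 -2.46]
top 112 ring c [ 0.6199 -0.1654  0.0697] r 0.044 slope [-0.018   0.0158  0.07  ] dist 0.1381
scene 77 ring c [ 0.6206 -0.1648  0.0679] r 0.0442 slope [-0.034  -0.0228  0.0688] dist 0.1386
top crown [ 0.6195 -0.1655] ring [ 0.6206 -0.1658] 122 ring-crown mm [ 1.04 -0.36] rms 0.002 z 0.0696 arc [10 20 19 18 20 19 16  0]
scene crown [ 0.6243 -0.1616] ring [ 0.6218 -0.164 ] 133 ring-crown mm [-2.46 -2.43] rms 0.0039 z 0.0679 arc [ 0  0  5 19 40 40 27  2]
```

No contact (the -2.2 N is the pliers' weight). I check the depth bias on the ring as it lay, where its height is known.

```bash
python3 - <<'E'
from h import *
def z(k,n,c,lo,hi):
    d=np.load(f'{n}{k}.npz');D=d['D'];C=cloud(n,D);I=d['I'].max(2)
    q=(D>0)&(abs(np.hypot(C[...,0]-c[0],C[...,1]-c[1])-c[2])<.006)&(C[...,2]>lo)&(C[...,2]<hi)
    Q=C[q][:,2];return len(Q),np.percentile(Q,[25,50,75]).round(4),Q.mean().round(4)
for n in('top','scene'):
    print(n,'lying',z(0,n,(.636,.1723,.0386),.005,.016))
    for k in'345':
        t={'3':.1452,'4':.1108,'5':.0852}[k]; r=z(k,n,(.6203,-.165,.0434),t-.022,t-.011);print(k,r,'rel tcp',(r[2]-t).round(4))
E
```

```text
top lying (130, array([0.0086, 0.0103, 0.0123]), np.float64(0.0103))
3 (123, array([0.1281, 0.1291, 0.1302]), np.float64(0.129)) rel tcp -0.0162
4 (123, array([0.0936, 0.0952, 0.096 ]), np.float64(0.095)) rel tcp -0.0158
5 (113, array([0.0685, 0.0696, 0.0709]), np.float64(0.0696)) rel tcp -0.0156
scene lying (198, array([0.0083, 0.0093, 0.0106]), np.float64(0.0094))
3 (154, array([0.1266, 0.1278, 0.1288]), np.float64(0.1277)) rel tcp -0.0175
4 (163, array([0.0923, 0.0935, 0.0944]), np.float64(0.0934)) rel tcp -0.0174
5 (159, array([0.0669, 0.0681, 0.0697]), np.float64(0.0684)) rel tcp -0.0168
```

Ring mid-plane is about 17.3 mm below the TCP, so it is now at 67.9 mm and needs to drop 5.6 mm. The scene's crown outlier came from piston side pixels in the depth window, so the top view's "centred within 1 mm" stands.

```bash
python3 -m jog '[[0,0,-0.02,0],[0,0,-0.04,0],[0,0,-0.056,0],[0,0,-0.056,0],[0,0,-0.056,0],[0,0,-0.056,0]]'; python3 meas.py 6; python3 rel.py 6 .0625
python3 - <<'E'
from h import *
I=np.load('top6.npz')['I'];J=np.load('scene6.npz')['I']
o=np.zeros((400,800,3),np.uint8);o[:,:400]=cv2.resize(I[150:210,325:385],(400,400),interpolation=2);o[:,400:]=cv2.resize(J[170:240,180:250],(400,400),interpolation=2);cv2.imwrite('pics/v6.png',o)
E
```

```text
time_s: 9.72
tcp_pos: [0.4861, -0.1314, 0.0797]
tcp_rot: [-3.142, 0.0, 2.887]
ft_force: [-0.4, -0.0, -2.5]
grip_width: 0.0273
gripper_force: 45.0
tcp [ 0.4861 -0.1314  0.0797] [-3.1415e+00  1.0000e-04  2.8871e+00] 0.027269448841553398 [-0.37 -0.04 -2.48]
top 95 ring c [ 0.6203 -0.1659  0.0637] r 0.044 slope [0.0037 0.009  0.0639] dist 0.1386
scene 84 ring c [ 0.6208 -0.1645  0.0619] r 0.0439 slope [-0.0229 -0.0169  0.0625] dist 0.1388
top crown [ 0.6195 -0.1655] ring [ 0.6213 -0.1662] 105 ring-crown mm [ 1.78 -0.75] rms 0.0019 z 0.0636 arc [11 18 14 13 17 19 12  1]
scene crown [ 0.6243 -0.1616] ring [ 0.6218 -0.1645] 129 ring-crown mm [-2.5  -2.85] rms 0.0039 z 0.0621 arc [ 0  0  7 16 35 36 30  5]
```

View pics/v6.png

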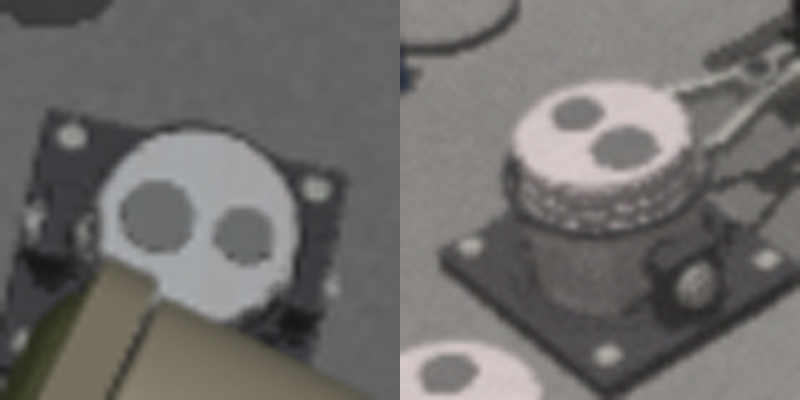

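The left half shows a thin dark rim of the ring evenly beyond the crown edge, as expected if centred. The right half shows the ring round the groove band at (604,230), side gaps equal, level. Depth puts the ring at about 62.2 mm, the force is the pliers' weight only, and it is still squeezed. I hand it in.

```bash
python3 -c "
from plant import robot
print(robot.finish_job())"
```

```text
the job is handed in; nothing more can be done
None
```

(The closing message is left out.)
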